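# Clear the punch jammed across the punch chute

## Task

An oblong punch has jammed crosswise in the sloping punch chute, under its two cover plates. Reach in through the gap between the plates, work the punch back up the chute until it is clear of them, lift it out and lay it down in the middle of the cork mat. Leave the spare punch on the bench where it is.

Things in the scene. Friction and masses are not known exactly. Their poses are not given: they have to be found in the camera images.
- chute_trough: Wooden trough, 280 mm long, 160 wide inside, 50 above bench; ends open. Origin mid-floor; x up the 9 deg slope, y across, z off the floor. Cheeks 42 high, 8 thick. Side rails (x -140 to -70, 30 high) leave a channel 80 wide and stop the punch at x=-70. Steel covers over them reach up to x=-20, tops 34 above floor; gap between 80 wide, open above. Beyond x=-20 all open. Friction holds the punch.
- jammed_punch_centre (a point): Centre of the jammed punch: grey steel oblong punch, loose, 148 mm long, 20 wide and 22 high at most (body 15 wide), 0.12 to 0.26 kg. Point half-way along it, 11 mm above its underside; y along its length, z up from its underside. At the start it lies across the trough under both cover plates, close above the rails' ends.
- cork_mat: Flat cork mat, fixed, 120 (x) by 180 (y) mm, 6 mm thick; origin at the centre of its underside on the bench, z up.
- spare_punch_centre (a point): Centre of a second grey punch like the jammed one (148 x 20 x 24 mm), lying loose on the bench beyond the mat; a bystander, to be left alone.

How it is judged:
By the outcome, as a careful person would: the job done as asked, in the order asked, and still so for the second after the job is handed in, with the robot touching nothing.
It also fails if it takes over 48 s, if anything falls off the work surface, if the arm or the gripper's body presses on something with over 40 N, if the wrist force passes 120 N, or if a joint passes its speed limit or range.

## Robot

A 6-joint arm with a two-finger parallel gripper is mounted at the origin on a cart in front of the work surface, level with it; the furniture and walls round the work are solid. World frame = base frame: x ahead of the robot, y to its left, z up, the work surface at z = 0. Lengths are in m, angles in degrees, forces in N, time in s.
With the tool pointing down it reaches from about 0.35 to 0.775 m from the base axis. Payload 5.5 kg.
Tool frame: the origin (TCP) lies midway between the tips of the shut fingers; the grasp point (between the pads) lies 19 mm behind it; z points along the fingers, y is the line along which they close (so a half turn about z gives the same grasp; the last joint's range is limited). The gripper opens to 85 mm and grips with 20 to 120 N. Pads are 22 mm wide; open, the fingers measure 114 mm over their backs; the gripper's body (76 mm by 85 mm) begins 54 mm behind the grasp point. The pads swing forward as they close: fully open they stand 13 mm farther back than shut.
Start: joints at [64.08, 17.945, 2.641, 74.691, 0, 82.002], TCP at [0.177, 0.547, 0.231] pointing down, gripper open.
Joint ranges: [-158.12, 158.12], [-49.38, 96.58], [-58.88, 72.47], [-126.05, 133.96], [-84.25, 85.87], [-180, 180]. Speed limits (degrees/s): [147.25, 147.25, 180, 180, 180, 180].

## Interface

Orientations are given as [roll, pitch, yaw] about the fixed x, y, z axes, in that order (R = Rz(yaw) Ry(pitch) Rx(roll)).
In Python, from station import manip, snapshot, camera_info gives the robot as it stands.
- The arm moves only by the tool apply_moves, never from a script. Its argument "increments" is text: rows parted by semicolons, each of 7 numbers parted by spaces: the shift along the tool's x, y, z in cm, then the turn, a rotation vector about the tool's x, y, z in degrees, then the opening, from -1 (shut) to 1 (fully open), so that 0 is half open. A call has 1 to 20 rows; each row is the pose to reach, as a shift and turn from the pose commanded when the call began, along the tool's axes at that moment; what a row does not reach only later rows make up. A row lasts 1/12 s, in which the tool goes at most 41.7 mm and 7.16 degrees, less where a joint would pass 70% of its speed; a pose out of reach is approached as far as the arm can. A call with a gripper value outside its range is refused whole. The fingers move at their own pace and stop on an object; "squeeze" is the grip in N (left out, the last holds). Time passes only in rows, so rows that repeat a pose let the fingers close. It gives the time, the measured TCP pose, the force, the opening and the grip force at its end, in the units of the state.
- manip.read_state(): the state, without advancing time (a new reading comes with each control period).
- snapshot(name): name is "scene" or "top" or "wrist"; returns (picture, depth): 420x560x3 uint8, red, green, blue; 420x560 float32, m along the optical axis (not along the pixel's ray), 0 where there is no reading.
- camera_info(name): a dict with "camera_matrix" (3x3 intrinsics, pixels), "R" (3x3) and "t" (3): a world point X has camera coordinates R X + t. Camera axes: x right, y down, z forward; pixel columns grow to the right and rows downward; lengths in m; the calibration is good to about 2 mm. A picture is of the moment at which its call begins: read the wrist's pose just before it. camera_info takes no time and is no camera call; for the wrist camera it gives the pose at the moment of the call.
- manip.hand_in(): hands the job in; it is judged then, once.
The state is a dict: "time_s": time; "joints": joint angles; "joint_vel": joint speeds; "joint_efforts": joint torques, N m; "ee_pos": TCP position; "ee_rot": TCP orientation; "contact_force": force on the tool from outside, world axes, zero at the start; "moment": the same for the moment, N m; "grip_width": opening from 0.0 (shut) to 1.0 (fully open); "grip_force": force on a finger pad.
Only numpy, scipy, OpenCV 4.12 (cv2) and the standard library are available. Lean on these libraries where they do the work, as an engineer would, in place of code of your own. Each camera call takes 0.05 s, during which the arm holds its last target. There are 200 camera calls.

## Working session

There is one attempt and no reset: what is moved stays moved. The work goes in short steps, Python scripts to look and compute and a tool call to move; the robot and the scene stay as the last step left them, time stands still between calls to the robot, and variables do not carry over. Pictures are saved under pics/ and viewed, at most 10 in all, crops included, and the job is handed in when it is done.

Besides the shell and the picture viewer there is one more tool, called after "Emit:" as name(argument=value, ...), one argument or row to a line, values as JSON. apply_moves: Moves the arm, as the interface text tells. Its arguments: {"type":"object","properties":{"increments":{"type":"string"},"squeeze":{"type":"number"}},"required":["increments"]}

```bash
mkdir -p pics; cat > h.py <<'E'
import numpy as np, cv2
from station import manip, snapshot, camera_info
def grab(n):
    ci=camera_info(n); p,d=snapshot(n); return p,d,ci
def world(ci,d,u,v,k=1):
    K=np.array(ci["camera_matrix"]);R=np.array(ci["R"]);t=np.array(ci["t"])
    w=d[v-k:v+k+1,u-k:u+k+1];w=w[w>0];z=np.median(w) if len(w) else np.nan
    c=np.linalg.inv(K)@[u,v,1]*z
    return R.T@(c-t)
def cloud(ci,d):
    K=np.array(ci["camera_matrix"]);R=np.array(ci["R"]);t=np.array(ci["t"])
    v,u=np.mgrid[:d.shape[0],:d.shape[1]]
    c=np.stack([(u-K[0,2])/K[0,0]*d,(v-K[1,2])/K[1,1]*d,d],-1)
    return (c-t)@R
E
python3 - <<'E'
from h import *
for n in("scene","top"):
    p,d,ci=grab(n); cv2.imwrite(f"pics/{n}0.png",p[:,:,::-1]); np.savez(f"{n}0.npz",p=p,d=d,K=ci["camera_matrix"],R=ci["R"],t=ci["t"])
s=manip.read_state();print(s)
E
```

```text
{'time_s': 0.1, 'joints': array([ 6.40824071e+01,  1.79872755e+01,  2.58352486e+00,  7.46914736e+01,
       -6.40381570e-04,  8.20024753e+01]), 'joint_vel': array([ 0.01603628, -0.11633792,  0.18892947, -0.03813568, -0.04079566,
       -0.01467872]), 'joint_efforts': array([ 2.22480288e-03, -4.81723881e+01,  2.99243242e+01,  1.26881845e-02,
       -1.15891380e-04, -1.18464396e-06]), 'ee_pos': array([0.17672111, 0.54668456, 0.23049065]), 'ee_rot': array([-1.79905613e+02, -1.26144185e-02,  1.62079922e+02]), 'contact_force': array([1.18236028, 0.3685287 , 0.31743383]), 'moment': array([ 0.03599126,  0.02213855, -0.0136932 ]), 'grip_force': 0.0, 'grip_width': 1.0032595203726022}
```

View pics/top0.png

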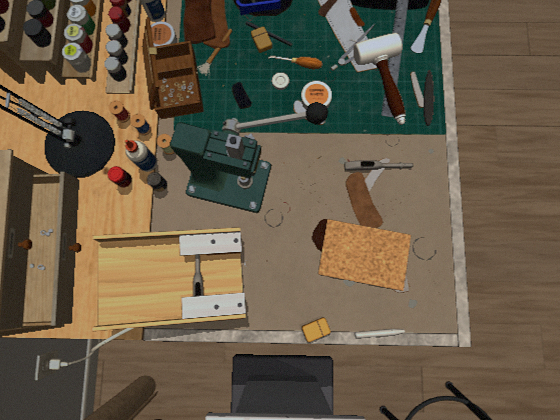

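View pics/scene0.png

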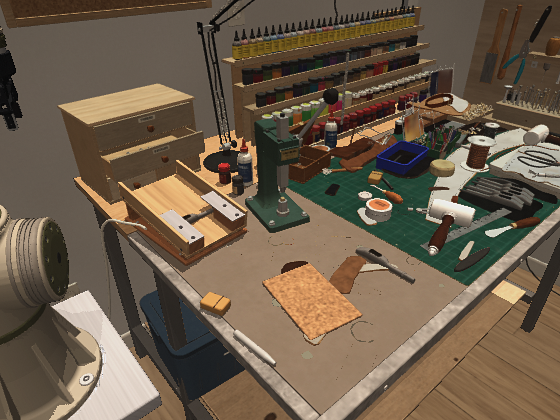

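The top view shows the trough at columns 95–245, rows 230–328. The plates are on its right, and the punch shows in the gap near (198,275). The mat is near (365,255) and the spare punch near (380,165). Next I'll enlarge the crop and take measurements.

```bash
python3 - <<'E'
from h import *
f=np.load("top0.npz");P=cloud({"camera_matrix":f["K"],"R":f["R"],"t":f["t"]},f["d"]);np.set_printoptions(precision=4,suppress=True)
cv2.imwrite("pics/topc.png",cv2.resize(f["p"][225:332,90:250,::-1],None,fx=5,fy=5,interpolation=cv2.INTER_CUBIC))
for n,(u,v) in dict(floorUL=(105,250),floorLL=(105,310),floorUR=(170,250),floorLR=(170,310),cheekTL=(95,238),cheekTR=(240,231),cheekBL=(98,327),cheekBR=(243,319),plTl=(183,240),plTr=(240,240),plBl=(185,308),plBr=(240,303),pun=(198,262),pun2=(198,285),mat=(365,255),m1=(323,223),m2=(411,233),m3=(407,289),m4=(321,275),spare=(380,166),press=(220,130),pressknob=(315,112),base=(230,200)).items():
    w=f["d"][v,u];print(n,P[v,u])
E
```

```text
floorUL [0.4703 0.3618 0.0684]
floorLL [0.3548 0.3513 0.0677]
floorUR [0.4741 0.2374 0.0502]
floorLR [0.3563 0.2298 0.0506]
cheekTL [0.4886 0.3654 0.1119]
cheekTR [0.5219 0.1019 0.0006]
cheekBL [0.3262 0.3448 0.1105]
cheekBR [0.339  0.0897 0.0012]
plTl [0.4912 0.2055 0.0804]
plTr [ 0.5029  0.1015 -0.0027]
plBl [0.3617 0.1942 0.0807]
plBr [0.3725 0.0913 0.0654]
pun [0.4508 0.1791 0.0528]
pun2 [0.4054 0.1748 0.0635]
mat [ 0.4746 -0.1636  0.0047]
m1 [ 0.5417 -0.0757  0.0031]
m2 [ 0.5234 -0.2634  0.0002]
m3 [ 0.4056 -0.2492  0.0033]
m4 [ 0.4315 -0.0713  0.0012]
spare [ 0.6657 -0.1976  0.0182]
press [0.7495 0.1541 0.0018]
pressknob [ 0.6407 -0.0302  0.3576]
base [0.5859 0.1238 0.0179]
```

View pics/topc.png

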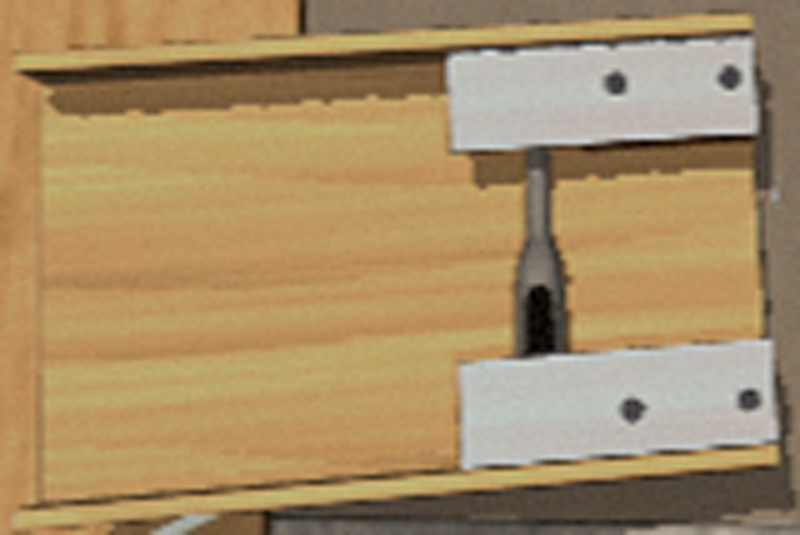

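The crop shows the plates' upper-slope corners at (453,150) and (461,360). The punch stem runs from (538,150) to a shoulder near row 255, and the body is at columns 515–565 down to row 355. The world measurements give the up-slope direction as +y. I'll fit the trough, punch and mat from these.

```bash
python3 - <<'E'
from h import *
from scipy.optimize import least_squares
from scipy.spatial.transform import Rotation as Ro
np.set_printoptions(precision=4,suppress=True)
f=np.load("top0.npz");K,R,t=f["K"],f["R"],f["t"]
def proj(X): c=X@R.T+t; c=c@K.T; return c[:,:2]/c[:,2:]
L=np.array([[-20,-40,34],[-20,40,34],[-20,80,34],[-20,-80,34],[-140,40,34],[-140,-40,34],[-140,80,34],[-140,-80,34]])/1e3
# trough x is ~+y world, trough y ~ -x world -> image top row = high world x = -y trough
pix=np.array([[453,150],[461,360],[463,468],[447,57],[772,340],[755,133],[778,443],[755,37]])/5-0.4+[90,225]
def T(p): return Ro.from_euler('ZY',[p[0],-9],degrees=True).as_matrix()
def res(p): return (proj(L@T(p).T+np.array([p[1],p[2],.05]))-pix).ravel()
s=least_squares(res,[90,.42,.24]);print(s.x,res(s.x).reshape(-1,2))
M=T(s.x);o=np.array([s.x[1],s.x[2],.05]);np.save("tr.npy",np.c_[M,o]);print(M)
P=cloud({"camera_matrix":K,"R":R,"t":t},f["d"])
for n,(u,v) in dict(floorUL=(105,250),floorLR=(170,310),plT=(200,244),plB=(210,305)).items(): print(n,(P[v,u]-o)@M*1e3)
# punch edges at height h in trough frame
Ki=np.linalg.inv(K);C=-R.T@t
def ray(px,h):
    d=R.T@(Ki@np.r_[px,1]); n=M[:,2]; k=(h-n@(C-o))/(n@d); return (C+k*d-o)@M*1e3
for n,q in dict(stemL=(525,165),stemR=(552,165),bodyL=(515,320),bodyR=(566,320),shoulder=(540,245)).items(): print(n,ray(np.array(q)/5-.4+[90,225],.011))
# mat
hsv=cv2.cvtColor(f["p"],cv2.COLOR_RGB2HSV);m=cv2.inRange(hsv,(8,90,110),(22,255,255));m[:210]=0;m[300:]=0;m[:,:312]=0;m[:,420:]=0
m=cv2.morphologyEx(m,cv2.MORPH_OPEN,np.ones((5,5)));c=max(cv2.findContours(m,0,2)[0],key=cv2.contourArea);b=cv2.boxPoints(cv2.minAreaRect(c))
W=[]
for q in b:
    d=R.T@(Ki@np.r_[q,1]);W.append(C+(.006-C[2])/d[2]*d)
W=np.array(W);print(b,W,W.mean(0),np.linalg.norm(W-np.roll(W,1,0),axis=1))
E
```

```text
[95.3507  0.4193  0.2311] [[-0.3281  0.5905]
 [-0.4889  0.4982]
 [-0.1491  0.44  ]
 [ 0.1718 -1.1966]
 [ 0.0495 -0.2765]
 [ 0.9244  0.2071]
 [ 0.1466  0.1431]
 [-0.3047 -0.5096]]
[[-0.0921 -0.9956  0.0146]
 [ 0.9834 -0.0933 -0.1558]
 [ 0.1564  0.      0.9877]]
floorUL [126.655  -62.9253  -1.473 ]
floorLR [ 4.5812 62.862  -0.1088]
plT [-59.4796 -59.1394  37.2563]
plB [-73.317   58.9605  33.829 ]
stemL [-47.3213 -35.7032  11.    ]
stemR [-57.9618 -35.0281  11.    ]
bodyL [-40.9921  25.0228  11.    ]
bodyR [-60.8078  26.4799  11.    ]
shoulder [-51.909   -3.5976  11.    ]
[[316.3221 273.5994]
 [327.2745 217.4682]
 [413.3628 234.2659]
 [402.4103 290.3972]] [[ 0.434  -0.0611  0.006 ]
 [ 0.5533 -0.0846  0.006 ]
 [ 0.52   -0.2666  0.006 ]
 [ 0.4026 -0.2389  0.006 ]] [ 0.4775 -0.1628  0.006 ] [0.1806 0.1216 0.185  0.1206]
```

```bash
cat >> h.py <<'E'
from scipy.spatial.transform import Rotation as Ro
np.set_printoptions(precision=3,suppress=True)
A=np.load("tr.npy");M=A[:,:3];o=A[:,3]
Rt=np.c_[M[:,1],M[:,0],-M[:,2]]   # tool in trough
def tp(x,y,z): return o+M@(np.array([x,y,z])/1e3)
def inc(p,Rg):
    s=manip.read_state();R0=Ro.from_euler('xyz',s["ee_rot"],degrees=True).as_matrix()
    print("shift cm",R0.T@(p-s["ee_pos"])*100,"rot",Ro.from_matrix(R0.T@Rg).as_rotvec(degrees=True),"target",p)
def here(x=None):
    s=manip.read_state();print("t",s["time_s"],"trough",(s["ee_pos"]-o)@M*1e3,"w",s["grip_width"],"F",s["contact_force"],"j",s["joints"])
E
python3 -c "
from h import *
print(np.linalg.det(Rt));inc(tp(-51,22,90),Rt)"
```

```text
1.0000000000000002
shift cm [-33.32  -29.334   9.999] rot [ -8.966   1.796 -23.226] target [0.403 0.165 0.131]
```

Emit:
apply_moves(
  increments="-33.3 -29.3 10 -9 1.8 -23.2 0.3; -33.3 -29.3 10 -9 1.8 -23.2 0.3; -33.3 -29.3 10 -9 1.8 -23.2 0.3; -33.3 -29.3 10 -9 1.8 -23.2 0.3; -33.3 -29.3 10 -9 1.8 -23.2 0.3; -33.3 -29.3 10 -9 1.8 -23.2 0.3; -33.3 -29.3 10 -9 1.8 -23.2 0.3; -33.3 -29.3 10 -9 1.8 -23.2 0.3; -33.3 -29.3 10 -9 1.8 -23.2 0.3; -33.3 -29.3 10 -9 1.8 -23.2 0.3; -33.3 -29.3 10 -9 1.8 -23.2 0.3; -33.3 -29.3 10 -9 1.8 -23.2 0.3; -33.3 -29.3 10 -9 1.8 -23.2 0.3; -33.3 -29.3 10 -9 1.8 -23.2 0.3; -33.3 -29.3 10 -9 1.8 -23.2 0.3",
)

```text
time_s: 1.35
ee_pos: [0.4028, 0.1667, 0.1313]
ee_rot: [170.9, 0.0, -174.6]
contact_force: [0.4, 0.0, 1.1]
grip_width: 0.653
grip_force: 0.0
```

```bash
python3 - <<'E'
from h import *
here()
p,d,ci=grab("wrist");cv2.imwrite("pics/w1.png",p[:,:,::-1]);np.savez("w1.npz",p=p,d=d,K=ci["camera_matrix"],R=ci["R"],t=ci["t"])
inc(tp(-51,22,4),Rt)
E
```

```text
t 1.35 trough [-49.094  22.435  90.137] w 0.6533659867906798 F [0.396 0.026 1.056] j [  5.45    5.022 -28.759  56.197   9.143   0.07 ]
shift cm [-0.035 -0.245  8.623] rot [0.139 0.027 0.094] target [0.402 0.178 0.046]
```

View pics/w1.png

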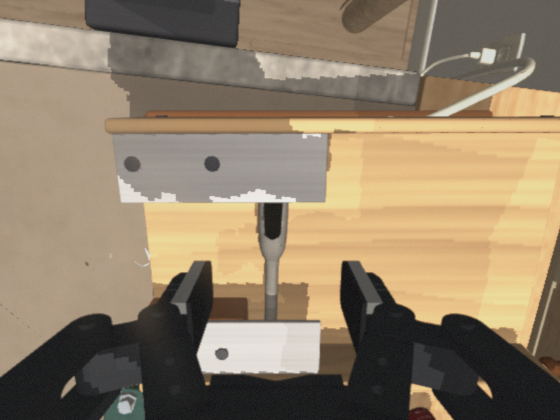

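The wrist view shows the punch body at columns 258–288 near row 215, its shoulder at about (272,245) and the stem near (271,300). The plate edges are at (327,201) and (320,321), with the fingers on either side of the punch.

```bash
python3 - <<'E'
from h import *
f=np.load("w1.npz");K,R,t=f["K"],f["R"],f["t"];Ki=np.linalg.inv(K);C=-R.T@t
P=(cloud({"camera_matrix":K,"R":R,"t":t},f["d"])-o)@M*1e3
def ray(px,h):
    d=R.T@(Ki@np.r_[px,1]);n=M[:,2];k=(h-n@(C-o))/(n@d);return (C+k*d-o)@M*1e3
print("plates",ray((327,202),.034),ray((320,321),.034),"body",ray((258,215),.011),ray((288,215),.011),"neck",ray((266,290),.011),ray((277,290),.011),"sh",ray((272,240),.011))
print(P[190,280],P[280,400],P[280,271],P[215,261],P[215,285],P[250,271])
E
```

```text
plates [-19.114  40.521  34.   ] [-20.282 -39.163  34.   ] body [-60.823  25.676  11.   ] [-41.018  25.71   11.   ] neck [-55.874 -29.378  11.   ] [-48.132 -29.367  11.   ] sh [-51.604   8.112  11.   ]
[-46.664  47.455  33.104] [ 42.271 -27.442  -0.722] [-52.314 -20.739  12.717] [-58.466  28.252  19.66 ] [-43.255  28.439  20.2  ] [-52.156   4.846  20.73 ]
```

Emit:
apply_moves(
  increments="0.1 -0.2 3 0 0 0 0.3; 0.1 -0.2 6 0 0 0 0.3; 0.1 -0.2 8.6 0 0 0 0.3; 0.1 -0.2 8.6 0 0 0 0.3; 0.1 -0.2 8.6 0 0 0 0.3; 0.1 -0.2 8.6 0 0 0 -1; 0.1 -0.2 8.6 0 0 0 -1; 0.1 -0.2 8.6 0 0 0 -1; 0.1 -0.2 8.6 0 0 0 -1; 0.1 -0.2 8.6 0 0 0 -1; 0.1 -0.2 8.6 0 0 0 -1; 0.1 -0.2 8.6 0 0 0 -1",
  squeeze=50,
)

```text
time_s: 2.4
ee_pos: [0.4032, 0.1776, 0.0479]
ee_rot: [170.8, 0.2, -174.7]
contact_force: [-1.5, -0.4, 6.5]
grip_width: 0.205
grip_force: 48.8
```

```bash
python3 -c "
from h import *
here();print(manip.read_state()['grip_force']);inc(tp(25,23,6),Rt)"
```

```text
t 2.4 trough [-51.435  21.073   6.037] w 0.20504171037790606 F [-1.504 -0.383  6.473] j [  6.921  10.564 -35.824  43.106   9.154   1.652]
48.81151583759248
shift cm [0.196 7.643 0.025] rot [ 0.165  0.25  -0.021] target [0.394 0.253 0.06 ]
```

Emit:
apply_moves(
  increments="0 0 -0.2 0 0 0 -1; 0 1 -0.2 0 0 0 -1; 0 2.2 -0.2 0 0 0 -1; 0 3.5 -0.2 0 0 0 -1; 0 5 -0.2 0 0 0 -1; 0 6.5 -0.2 0 0 0 -1; 0 7.7 -0.2 0 0 0 -1; 0 8.2 -0.2 0 0 0 -1; 0 8.2 -0.2 0 0 0 -1; 0 8.2 -0.2 0 0 0 -1",
  squeeze=60,
)

```text
time_s: 3.23
ee_pos: [0.3939, 0.2578, 0.061]
ee_rot: [170.9, 0.0, -174.6]
contact_force: [0.3, 0.1, -2.4]
grip_width: 0.198
grip_force: 58.7
```

```bash
python3 - <<'E'
from h import *
here();print(manip.read_state()['grip_force'])
p,d,ci=grab("wrist");q,d2,c2=grab("top")
im=np.hstack([cv2.resize(p,(440,330)),cv2.resize(q[225:332,90:250],(360,330),interpolation=cv2.INTER_CUBIC)])
cv2.imwrite("pics/w2.png",im[:,:,::-1])
E
```

```text
t 3.2333 trough [30.254 22.857  6.337] w 0.19794852875921326 F [ 0.289  0.123 -2.397] j [ 17.633  11.598 -32.199  44.217   8.878  12.419]
58.68374345591292
```

View pics/w2.png

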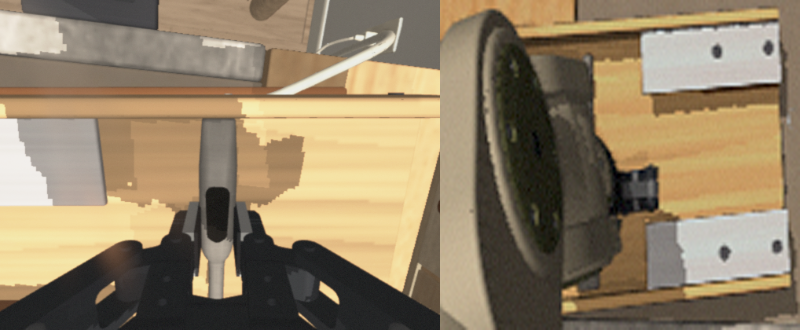

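The punch is held and fully clear of the plates. In the wrist view it sits at columns 197–237, with the plate edge back at column 105. Lifting it now.

Emit:
apply_moves(
  increments="0 0 -1 0 0 0 -1; 0 0 -3 0 0 0 -1; 0 0 -5.5 0 0 0 -1; 0 0 -8 0 0 0 -1; 0 0 -10.5 0 0 0 -1; 0 0 -12 0 0 0 -1; 0 0 -12 0 0 0 -1; 0 0 -12 0 0 0 -1",
)

```text
time_s: 4.0
ee_pos: [0.3965, 0.2383, 0.1798]
ee_rot: [170.9, 0.1, -174.8]
contact_force: [0.1, 0.3, -2.3]
grip_width: 0.198
grip_force: 58.7
```

```bash
python3 - <<'E'
from h import *
here()
s=manip.read_state()
p,d,ci=grab("wrist");cv2.imwrite("pics/w3.png",p[:,:,::-1]);np.savez("w3.npz",p=p,d=d,K=ci["camera_matrix"],R=ci["R"],t=ci["t"],ep=s["ee_pos"],er=s["ee_rot"])
E
```

```text
t 4.0 trough [ 29.476  22.08  126.724] w 0.1975171677545998 F [ 0.053  0.292 -2.325] j [ 15.099   4.5   -22.078  61.706   8.97    9.977]
```

View pics/w3.png

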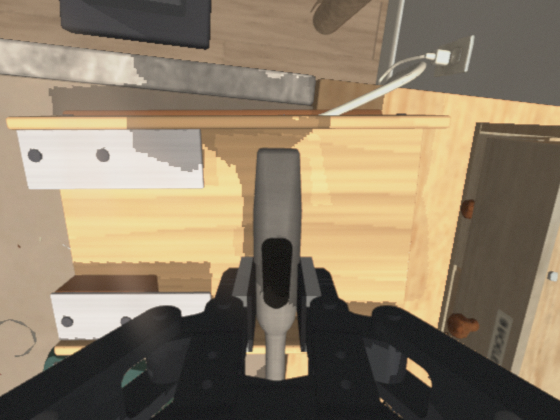

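The punch is in the air, held on its body. Its butt end is at (277,150) and its shoulder near (277,315), and it looks straight in the grip. I'll locate it in the tool frame and plan the placing.

```bash
python3 - <<'E'
from h import *
f=np.load("w3.npz");ci={"camera_matrix":f["K"],"R":f["R"],"t":f["t"]}
R0=Ro.from_euler('xyz',f["er"],degrees=True).as_matrix()
Pt=(cloud(ci,f["d"])-f["ep"])@R0*1e3
for u,v in [(277,150),(277,153),(277,160),(277,190),(277,225),(260,225),(295,225),(277,250),(277,310),(277,350)]: print(u,v,Pt[v,u])
yaw=np.deg2rad(-10+270)
x=np.array([np.cos(yaw),np.sin(yaw),0]);z=np.array([0,0,-1.]);Rg=np.c_[x,np.cross(z,x),z]
np.save("Rg.npy",Rg)
xb=np.median(Pt[151:154,272:282,0]);xc=xb-74;print("butt",xb,"centre x in tool",xc)
for h in(.13,):
    inc(np.array([.4775,-.163,h])-x*xc/1e3,Rg)
E
```

```text
277 150 [54.548  0.433 -3.935]
277 153 [53.351  0.436 -3.674]
277 160 [50.766  0.44  -4.918]
277 190 [39.847  0.46  -9.985]
277 225 [ 27.187   0.484 -14.87 ]
260 225 [ 26.788  -6.105 -13.693]
295 225 [ 26.722   7.478 -13.409]
277 250 [ 17.97    0.502 -17.556]
277 310 [ -9.919   0.564 -14.632]
277 350 [-35.693   0.625  -6.397]
butt 53.77352935804569 centre x in tool -20.226470641954307
shift cm [ -3.941 -42.891  -1.941] rot [  7.767   5.952 -74.567] target [ 0.474 -0.183  0.13 ]
```

Emit:
apply_moves(
  increments="-0.1 -1 -0.5 0 0 0 -1; -0.3 -3 -1 0.3 0.3 -4 -1; -0.6 -6 -1.5 1 1 -9 -1; -1 -9 -2 1.5 1.2 -15 -1; -1.3 -12.5 -2.3 2 1.7 -21 -1; -1.6 -16 -2.6 3 2 -27 -1; -2 -19.5 -2.9 3.5 2.7 -33 -1; -2.3 -23 -3.1 4 3.2 -39 -1; -2.6 -26.5 -3.3 4.7 3.6 -45 -1; -2.9 -30 -3.5 5.3 4 -51 -1; -3.2 -33.5 -3.7 6 4.6 -57 -1; -3.5 -37 -3.9 6.5 5 -63 -1; -3.7 -39.8 -3.9 7 5.5 -68 -1; -3.8 -41.6 -3.9 7.5 5.8 -72 -1; -3.9 -42.6 -3.9 7.8 6 -74.6 -1; -3.9 -42.6 -3.9 7.8 6 -74.6 -1; -3.9 -42.6 -3.9 7.8 6 -74.6 -1; -3.9 -42.6 -3.9 7.8 6 -74.6 -1; -3.9 -42.6 -3.9 7.8 6 -74.6 -1",
)

```text
time_s: 5.63
ee_pos: [0.4738, -0.1817, 0.1502]
ee_rot: [180.0, 0.0, -99.9]
contact_force: [-0.5, 0.3, -2.4]
grip_width: 0.199
grip_force: 58.8
```

```bash
python3 - <<'E'
from h import *
here()
s=manip.read_state();print(s["ee_pos"],s["ee_rot"])
p,d,ci=grab("scene");np.savez("s4.npz",p=p,d=d,K=ci["camera_matrix"],R=ci["R"],t=ci["t"],ep=s["ee_pos"],er=s["ee_rot"])
K=np.array(ci["camera_matrix"]);c=np.array(ci["R"])@s["ee_pos"]+ci["t"];c=K@c;u,v=(c[:2]/c[2]).astype(int);print(u,v)
cv2.imwrite("pics/s4.png",cv2.resize(p[max(v-60,0):v+60,u-80:u+80,::-1],None,fx=5,fy=5,interpolation=cv2.INTER_CUBIC))
E
```

```text
t 5.6333 trough [-395.302  -15.748  164.102] w 0.1994196636961883 F [-0.493  0.299 -2.387] j [ -30.048   12.858  -15.823   61.346   -0.008 -110.147]
[ 0.474 -0.182  0.15 ] [179.972   0.002 -99.9  ]
320 242
```

View pics/s4.png

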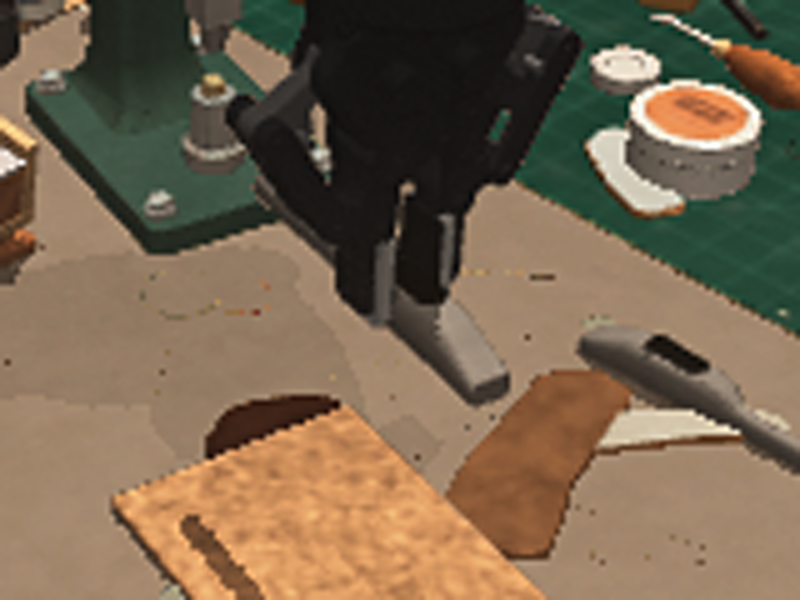

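```bash
python3 - <<'E'
from h import *
f=np.load("s4.npz");K,R,t=f["K"],f["R"],f["t"]
R0=Ro.from_euler('xyz',f["er"],degrees=True).as_matrix()
def pr(q): c=K@(R@(f["ep"]+R0@(np.array(q)/1e3))+t); return (c[:2]/c[2]-[240,182])*5
for ph in(0,5,10,15,20):
    r=np.deg2rad(ph); ax=np.array([np.cos(r),0,np.sin(r)]); nz=np.array([-np.sin(r),0,np.cos(r)])
    c0=np.array([0,0.5,-5.])  # body axis near tool origin
    print(ph,*[pr(c0+ax*a+np.array([0,1,0])*b+nz*h).round() for a,b,h in[(54,7.5,11),(54,-7.5,11),(20,7.5,11),(20,-7.5,11),(54,-7.5,0),(54,7.5,0)]])
P=(cloud({"camera_matrix":K,"R":R,"t":t},f["d"])-f["ep"])@R0*1e3
for u,v in[(440,330),(460,350),(450,310),(480,370),(420,320),(490,388),(478,390),(455,370)]: print(u,v,P[182+v//5,240+u//5])
# spare profile along its length
PW=cloud({"camera_matrix":K,"R":R,"t":t},f["d"])
for u,v in[(600,337),(620,337),(635,340),(650,370),(700,400),(610,365),(720,370),(750,415),(780,430)]: print("sp",PW[182+v//5,240+u//5]*1e3)
E
```

```text
0 [474. 407.] [510. 392.] [415. 353.] [450. 340.] [512. 366.] [476. 381.]
5 [471. 416.] [507. 401.] [413. 356.] [448. 342.] [511. 377.] [475. 392.]
10 [468. 424.] [503. 409.] [411. 357.] [445. 344.] [509. 387.] [473. 402.]
15 [463. 430.] [499. 416.] [408. 359.] [443. 345.] [506. 396.] [470. 411.]
20 [459. 436.] [494. 421.] [406. 360.] [440. 346.] [502. 404.] [467. 419.]
440 330 [ 32.864   7.856 -12.374]
460 350 [41.356  5.551 -8.558]
450 310 [ 27.014  -0.547 -13.8  ]
480 370 [49.595  3.117 -4.597]
420 320 [ 23.464   9.277 -11.11 ]
490 388 [53.392  1.47  -0.116]
478 390 [54.265  8.486 -1.511]
455 370 [46.117 10.948 -5.462]
sp [ 661.507 -130.905   12.508]
sp [ 663.441 -140.343   16.943]
sp [ 662.875 -149.07    19.428]
sp [ 658.837 -161.823   12.101]
sp [ 657.997 -189.907   12.67 ]
sp [ 657.322 -141.357    3.61 ]
sp [ 695.978 -173.462   -0.311]
sp [ 666.455 -210.086   12.203]
sp [ 667.817 -224.628   12.249]
```

The underside corners match a level punch (no droop), about 5–6 mm below the TCP. Lowering it onto the mat.

Emit:
apply_moves(
  increments="0.1 0 3 0 0 0 -1; 0.1 0 6 0 0 0 -1; 0.1 0 9 0 0 0 -1; 0.1 0 11.5 0 0 0 -1; 0.1 0 12.8 0 0 0 -1; 0.1 0 13.3 0 0 0 -1; 0.1 0 13.6 0 0 0 -1; 0.1 0 13.6 0 0 0 -1; 0.1 0 13.6 0 0 0 -1",
)

```text
time_s: 6.43
ee_pos: [0.4751, -0.1839, 0.0156]
ee_rot: [-179.9, -0.1, -99.9]
contact_force: [0.3, -0.2, -1.0]
grip_width: 0.199
grip_force: 58.9
```

```bash
python3 -c "
from h import *
here();s=manip.read_state();print(s['ee_pos'],s['ee_rot'])"
```

```text
t 6.4333 trough [-418.646  -16.82    31.517] w 0.19874315512900798 F [ 0.347 -0.241 -1.014] j [ -30.186   20.612  -26.496   42.741   -0.018 -110.301]
[ 0.475 -0.184  0.016] [-179.865   -0.069  -99.885]
```

Still nearly free (-1 N, against -2.4 N hanging), so I'll lower in small steps.

Emit:
apply_moves(
  increments="0 0 0.1 0 0 0 -1; 0 0 0.2 0 0 0 -1; 0 0 0.2 0 0 0 -1; 0 0 0.2 0 0 0 -1",
)

```text
time_s: 6.77
ee_pos: [0.4744, -0.1838, 0.013]
ee_rot: [-179.9, -0.0, -99.9]
contact_force: [-0.9, -0.1, -2.0]
grip_width: 0.199
grip_force: 58.9
```

Emit:
apply_moves(
  increments="0 0 0.1 0 0 0 -1; 0 0 0.2 0 0 0 -1; 0 0 0.2 0 0 0 -1; 0 0 0.2 0 0 0 -1",
)

```text
time_s: 7.1
ee_pos: [0.4745, -0.1839, 0.012]
ee_rot: [-179.9, -0.1, -99.9]
contact_force: [-3.2, 1.3, 10.5]
grip_width: 0.195
grip_force: 60.3
```

Emit:
apply_moves(
  increments="0 0 -0.1 0 0 0 -0.5; 0 0 -0.1 0 0 0 -0.3; 0 0 -0.1 0 0 0 -0.1; 0 0 -0.1 0 0 0 0.2; 0 0 -0.1 0 0 0 0.2; 0 0 -0.1 0 0 0 0.2; 0 0 -2 0 0 0 0.2; 0 0 -5 0 0 0 0.2; 0 0 -9 0 0 0 0.2; 0 0 -13 0 0 0 0.2; 0 0 -16 0 0 0 0.2; 0 0 -16 0 0 0 0.2; 0 0 -16 0 0 0 0.2",
)

```text
time_s: 8.18
ee_pos: [0.4755, -0.1843, 0.1726]
ee_rot: [-179.7, -0.1, -99.9]
contact_force: [-0.1, 0.4, -0.9]
grip_width: 0.603
grip_force: 0.0
```

```bash
python3 - <<'E'
from h import *
here()
p,d,ci=grab("wrist");q,_,_=grab("scene")
np.savez("w5.npz",p=p,d=d,K=ci["camera_matrix"],R=ci["R"],t=ci["t"])
cv2.imwrite("pics/w5.png",np.hstack([cv2.resize(p,(400,300)),cv2.resize(q[200:380,200:440],(400,300))])[:,:,::-1])
E
```

```text
t 8.1833 trough [-394.553  -17.202  186.619] w 0.6031723389497146 F [-0.143  0.361 -0.88 ] j [ -30.205   12.02   -13.615   64.044   -0.016 -110.305]
```

View pics/w5.png

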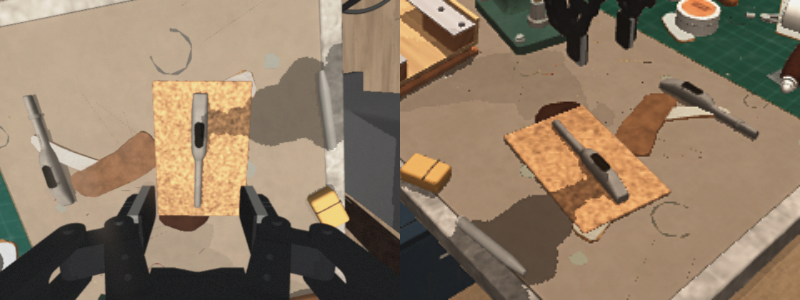

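The punch lies flat in the middle of the mat. In the left half of the picture its ends are at (200,95) and (197,207), and the mat spans about (152–252, 82–215), so it's within about 3 mm of centre. The spare punch hasn't moved and the gripper is clear.

```bash
python3 -c "
from h import *
print(manip.hand_in())"
```

```text
the job is handed in; nothing more can be done
None
```

The jammed punch was worked up the chute clear of the plates, lifted out and laid flat within about 3 mm of the middle of the cork mat; the spare was left alone, and the job was handed in at about 8.3 s.

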